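# Check the trolley's brake levers on the bench

## Task

Check the two brake levers of the trolley handle on the bench, first the left one, then the right one as seen from the robot: with the outside of the fingers, press the lever in towards the bar until it comes up firmly against its stop short of the grip, keep it there for about a second, and let it spring fully out again before going to the other. Only push on the outer face of the levers, firmly but without forcing them: do not pinch or hook them, and do not lean on the rubber grips. Leave the things lying around where they are.

Things in the scene. Friction and masses are not known exactly. Their poses are not given: they have to be found in the camera images.
- handle: fixed trolley push handle: 150 x 170 x 14 mm base plate, 34 mm post at the origin, level 25 mm bar, 460 mm long, along y at z = 150 mm, middle block up to z = 170 mm (highest), 24 mm wide clamps at y = +-50 mm (x -49 to 7). Levers lie level with the bar on its -x side, open below. Origin: centre of the underside, on the bench; x from the levers to the bar (away from the robot), y left, z up; only x, y, yaw vary
- left_lever (a joint): left lever's angle about a vertical pivot at handle-frame (-44, +58, 150) mm: 0 = fully out (leans 0.32 rad to -x from the handle's +y), 0.36 rad = on its rigid stop, nearly parallel to the bar, about 15 mm short of the grip. Sprung out: pressed 95 mm from the pivot it takes 5 N to start, 8 to 9 N at the stop
- left_blade: plain aluminium blade of the left lever, 10 mm thick, 18 mm high, from 7 to 125 mm from the pivot, with a 20 mm ball at its end (138 mm out). Origin: on the pivot axis at mid height; its +y axis runs along the blade, x is normal to the blade towards the bar; turns with the lever
- left_press (a point): point on the outer face (away from the bar) of the left blade, 95 mm from the pivot, at mid height: where to press; axes as the blade's, so pressing is along +x
- left_liner: rubber strip 3 mm thick, 100 x 14 mm, on the bar-facing side of the left blade; same origin and axes as the blade
- left_grip: black rubber grip on the left end of the bar, 31 mm diameter (38 mm flange at its inner end), 135 mm long, starting at its origin (on the bar's axis, 98 mm from the post) and running to the handle's +y
- right_lever (a joint): right lever's angle about a vertical pivot at handle-frame (-44, -58, 150) mm: 0 = fully out (leans 0.32 rad to -x from the handle's -y), 0.36 rad = on its rigid stop, nearly parallel to the bar, about 15 mm short of the grip. Sprung out: pressed 95 mm from the pivot it takes 5 N to start, 8 to 9 N at the stop
- right_blade: plain aluminium blade of the right lever, 10 mm thick, 18 mm high, from 7 to 125 mm from the pivot, with a 20 mm ball at its end (138 mm out). Origin: on the pivot axis at mid height; its -y axis runs along the blade, x is normal to the blade towards the bar; turns with the lever
- right_press (a point): point on the outer face (away from the bar) of the right blade, 95 mm from the pivot, at mid height: where to press; axes as the blade's, so pressing is along +x
- right_liner: rubber strip 3 mm thick, 100 x 14 mm, on the bar-facing side of the right blade; same origin and axes as the blade
- right_grip: black rubber grip on the right end of the bar, 31 mm diameter (38 mm flange at its inner end), 135 mm long, starting at its origin (on the bar's axis, 98 mm from the post) and running to the handle's -y
- vial: bystander: small white jar with a red cap, 30 mm diameter, 58 mm tall, loose; origin at the centre of its underside
- tube_rack: bystander: red tube rack 70 x 190 mm, 49 mm tall with three tubes in it, loose; origin at the centre of its underside, long side along its y
- wrench: bystander: steel wrench 150 mm long lying along its x axis, under 20 mm tall, loose
- well_plate: bystander: white well plate 128 x 86 x 15 mm, loose; origin at the centre of its underside

How it is judged:
By the outcome, as a careful person would: the job done as asked, in the order asked, and still so for the second after the job is handed in, with the robot touching nothing.
It also fails if it takes over 48 s, if anything falls off the work surface, if the arm or the gripper's body presses on something with over 40 N, if the wrist force passes 120 N, or if a joint passes its speed limit or range.

## Robot

A 6-joint arm with a two-finger parallel gripper is mounted at the origin on the work surface. World frame = base frame: x ahead of the robot, y to its left, z up, the work surface at z = 0. Lengths are in m, angles in rad, forces in N, time in s.
With the tool pointing down it reaches from about 0.35 to 0.775 m from the base axis. Payload 5.5 kg.
Tool frame: the origin (TCP) lies midway between the tips of the shut fingers; the grasp point (between the pads) lies 19 mm behind it; z points along the fingers, y is the line along which they close (so a half turn about z gives the same grasp; the last joint's range is limited). The gripper opens to 85 mm and grips with 20 to 120 N. Pads are 22 mm wide; open, the fingers measure 114 mm over their backs; the gripper's body (76 mm by 85 mm) begins 54 mm behind the grasp point. The pads swing forward as they close: fully open they stand 13 mm farther back than shut.
Start: joints at [-1.386, 0.313, 0.046, 1.304, 0, 1.431], TCP at [0.183, -0.545, 0.231] pointing down, gripper open.
Joint ranges: [-2.76, 2.76], [-0.86, 1.69], [-1.03, 1.26], [-2.2, 2.34], [-1.47, 1.5], [-3.14, 3.14]. Speed limits (rad/s): [2.57, 2.57, 3.14, 3.14, 3.14, 3.14].

## Interface

Orientations are given as a unit quaternion [w, x, y, z].
In Python, from workcell import telemetry, imaging, env gives the robot as it stands. The module is installed in compiled form; this text tells all that it offers.
- The arm moves only by the tool step_arm, never from a script. Its argument "moves" is a list of rows, each a list of 3 entries, a list of its own where there are three numbers: the shift along the tool's x, y, z in mm, then the turn, a rotation vector about the tool's x, y, z in rad, then the finger opening in mm, from 0 to 85.4. A call has 1 to 8 rows; each row is the pose to reach, as a shift and turn from the pose commanded when the call began, along the tool's axes at that moment; what a row does not reach only later rows make up. A row lasts 1/12 s, in which the tool goes at most 41.7 mm and 7.16 degrees, less where a joint would pass 70% of its speed; a pose out of reach is approached as far as the arm can. A call with a gripper value outside its range is refused whole. The fingers move at their own pace and stop on an object; "grip_force" is the grip in N (left out, the last holds). Time passes only in rows, so rows that repeat a pose let the fingers close. It gives the time, the measured TCP pose, the force, the opening and the grip force at its end, in the units of the state.
- telemetry.get_state(): the state, without advancing time (a new reading comes with each control period).
- imaging.read_camera(name): name is "scene" or "top" or "wrist"; returns the picture (420x560x3 uint8, red, green, blue); there is no depth.
- imaging.camera_params(name): a dict with "camera_matrix" (3x3 intrinsics, pixels), "pose" (4x4, takes a point from camera to world coordinates). Camera axes: x right, y up, looking along -z (the intrinsics and any distortion apply to the point x, -y, -z); pixel columns grow to the right and rows downward; lengths in m; the calibration is good to about 2 mm. A picture is of the moment at which its call begins: read the wrist's pose just before it. camera_params takes no time and is no camera call; for the wrist camera it gives the pose at the moment of the call.
- env.hand_in(): hands the job in; it is judged then, once.
The state is a dict: "clock": time; "joint_pos": joint angles; "qvel": joint speeds; "tau": joint torques, N m; "tcp_pos": TCP position; "orientation": TCP orientation; "wrist_force": force on the tool from outside, world axes, zero at the start; "ft_torque": the same for the moment, N m; "finger_gap": finger opening in m; "grip_force": force on a finger pad.
Only numpy, scipy, OpenCV 4.12 (cv2) and the standard library are available. Lean on these libraries where they do the work, as an engineer would, in place of code of your own. Each camera call takes 0.05 s, during which the arm holds its last target. There are 200 camera calls.

## Working session

There is one attempt and no reset: what is moved stays moved. The work goes in short steps, Python scripts to look and compute and a tool call to move; the robot and the scene stay as the last step left them, time stands still between calls to the robot, and variables do not carry over. Pictures are saved under pics/ and viewed, at most 10 in all, crops included, and the job is handed in when it is done.

Besides the shell and the picture viewer there is one more tool, called after ">>>" as a command line: name --argument value ..., lists and objects as JSON in quotes. step_arm: Moves the arm, as the interface text tells. Its arguments: {"type":"object","properties":{"moves":{"type":"array"},"grip_force":{"type":"number"}},"required":["moves"]}

```bash
mkdir -p pics
python3 - <<'E'
from workcell import telemetry, imaging
import cv2,numpy as np
for n in ("top","scene"):
    im=imaging.read_camera(n); cv2.imwrite(f"pics/{n}0.png",im[:,:,::-1])
    p=imaging.camera_params(n); print(n,np.round(p["camera_matrix"],1).tolist(),np.round(p["pose"],3).tolist(),[k for k in p])
s=telemetry.get_state(); print(s["clock"],s["tcp_pos"],s["orientation"],s["finger_gap"],s["wrist_force"])
E
```

```text
top [[405.2, 0.0, 286.0], [0.0, 405.2, 210.5], [0.0, 0.0, 1.0]] [[0.018, 0.988, -0.153, 0.465], [-1.0, 0.02, 0.011, 0.027], [0.014, 0.153, 0.988, 0.805], [0.0, 0.0, 0.0, 1.0]] ['camera_matrix', 'pose']
scene [[410.1, 0.0, 278.0], [0.0, 410.1, 210.5], [0.0, 0.0, 1.0]] [[-0.553, -0.702, 0.449, 0.98], [0.833, -0.464, 0.302, 0.297], [-0.004, 0.541, 0.841, 0.845], [0.0, 0.0, 0.0, 1.0]] ['camera_matrix', 'pose']
0.1 [ 0.18338551 -0.54450714  0.23049708] [-8.06929209e-04  9.86840998e-01  1.61691656e-01 -3.35286147e-05] 0.08526637075704742 [-0.13540268 -0.10442035 -0.57539054]
```

View pics/top0.png

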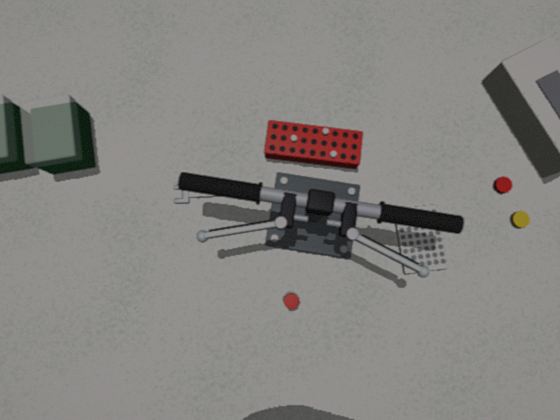

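View pics/scene0.png

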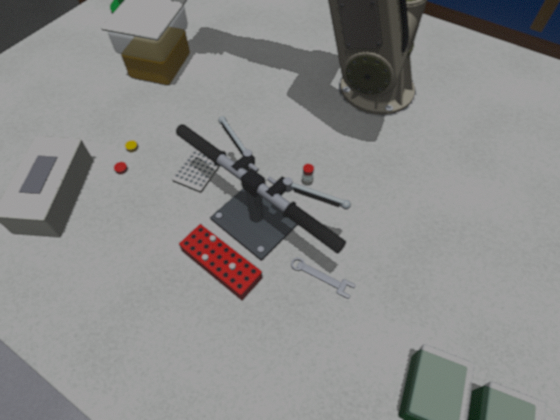

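The top view shows the bar from (183,181) on the left to (461,224) on the right. The left pivot is at (281,223) with its ball at (202,236), the right pivot at (352,233) with its ball at (424,271). The jar is at (291,301). The scene view shows the left ball at (347,204), the right ball at (223,121), and grip ends at (341,243) and (182,131). I'll fit the handle pose from these points.

```bash
cat > h.py <<'E'
import numpy as np
from scipy.optimize import least_squares
from workcell import telemetry, imaging
def proj(n,P):
    p=imaging.camera_params(n);T=np.array(p["pose"]);K=np.array(p["camera_matrix"])
    c=(P-T[:3,3])@T[:3,:3]; c=c*[1,-1,-1]; u=c@K.T; return u[:,:2]/u[:,2:]
def unproj(n,uv,z):
    p=imaging.camera_params(n);T=np.array(p["pose"]);K=np.array(p["camera_matrix"])
    d=T[:3,:3]@(np.linalg.inv(K)@[*uv,1]*[1,-1,-1]); return T[:3,3]+d*(z-T[2,3])/d[2]
def toW(q,P):
    c,s=np.cos(q[2]),np.sin(q[2]); P=np.asarray(P,float)
    return np.c_[q[0]+c*P[:,0]-s*P[:,1],q[1]+s*P[:,0]+c*P[:,1],P[:,2]]
def ball(s,a=0.,r=.138,off=0.): # off: along blade normal, towards bar
    t=.32-a; return [-.044-r*np.sin(t)+off*np.cos(t),s*(.058+r*np.cos(t)+off*np.sin(t)),.15]
E
python3 - <<'E'
from h import *
L=[ball(1),ball(-1),[0,.233,.15],[0,-.233,.15]]
obs={"top":[(202,236),(424,271),(182,181),(462,224)],"scene":[(347,204),(223,121),(341,243),(182,131)]}
f=lambda q:np.concatenate([(proj(n,toW(q,L))-o).ravel() for n,o in obs.items()])
r=least_squares(f,[.45,0,-.15]); q=r.x; print(q.round(4)); print(r.fun.reshape(-1,2).round(1).tolist())
np.save("q.npy",q)
for s in (1,-1): print(s,[toW(q,[ball(s,a,.095,-.005)])[0].round(4).tolist() for a in (0,.36)], "normal yaw",[round(q[2]+s*(.32-a),3) for a in (0,.36)])
print("vial",unproj("top",(291,301),.058))
T=imaging.camera_params("wrist")["pose"];s=telemetry.get_state()
from scipy.spatial.transform import Rotation as R
w=s["orientation"];M=R.from_quat([*w[1:],w[0]]);print("cam in tool",M.inv().apply(np.array(T)[:3,3]-s["tcp_pos"]).round(3),M.as_matrix().round(3).tolist())
E
```

```text
[ 0.5813 -0.037  -0.1353]
[[-4.5, 1.2], [5.6, 2.3], [-0.9, -0.2], [-0.5, 0.1], [2.6, 2.0], [-3.7, -3.1], [0.3, 4.6], [-3.1, -1.6]]
1 [[0.5232, 0.1188, 0.15], [0.5572, 0.1208, 0.15]] normal yaw [np.float64(0.185), np.float64(-0.175)]
-1 [[0.4837, -0.1717, 0.15], [0.5159, -0.1827, 0.15]] normal yaw [np.float64(-0.455), np.float64(-0.095)]
vial [0.41597159 0.00686588 0.058     ]
cam in tool [ 0.072  0.    -0.142] [[0.948, 0.319, -0.0], [0.319, -0.948, 0.002], [0.0, -0.002, -1.0]]
```

Run:
```python
import cv2
a=cv2.imread("pics/top0.png")[160:290,165:475]; b=cv2.imread("pics/scene0.png")[105:260,165:365]
cv2.imwrite("pics/topc.png",cv2.resize(a,None,fx=2.5,fy=2.5,interpolation=2)); cv2.imwrite("pics/scenec.png",cv2.resize(b,None,fx=3.5,fy=3.5,interpolation=2))
```

```text
(no output)
```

View pics/topc.png

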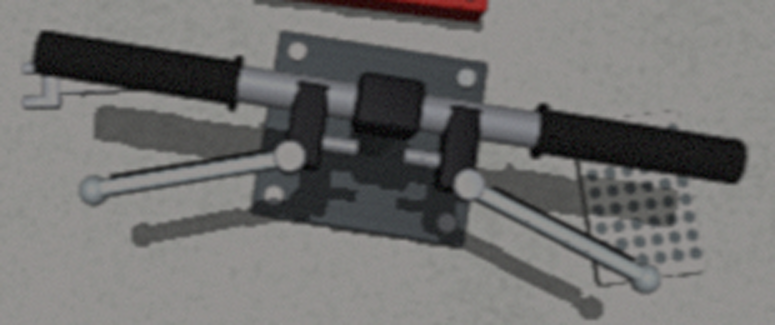

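View pics/scenec.png

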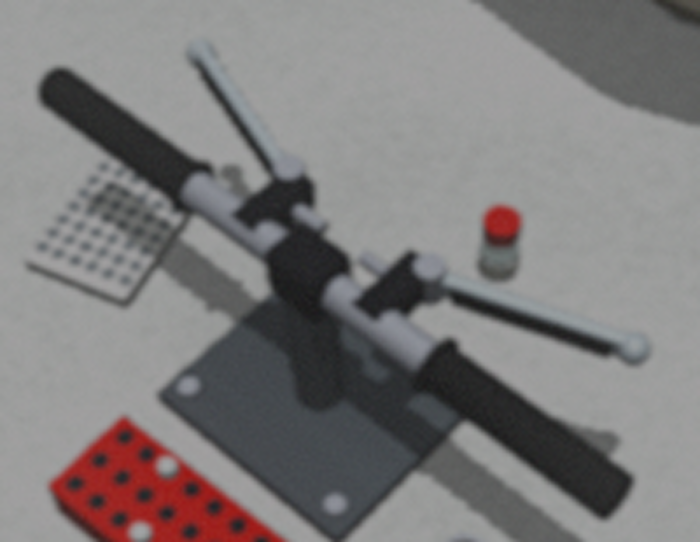

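Zooming in gives refined top pixels: left pivot (281,222.4), left ball (201.8,236), right pivot (352.6,233.6), right ball (423.8,271.2), grip ends (181,180.8) and (461.8,224.4). I'll check these against the model dimensions.

Run:
```python
from h import *
q=np.load("q.npy");c,s=np.cos(q[2]),np.sin(q[2])
N=["Lp","Lb","Rp","Rb","Lg","Rg","Lf","Rf"]
O={"top":[(281,222.4),(201.8,236),(352.6,233.6),(423.8,271.2),(181,180.8),(461.8,224.4),(259.8,193.2),(381,212)],
"scene":[(165+428/3.5,105+272/3.5),(165+635/3.5,105+346/3.5),(165+288/3.5,105+165/3.5),(165+200/3.5,105+52/3.5),(165+618/3.5,105+493/3.5),(165+55/3.5,105+85/3.5),(165+437/3.5,105+370/3.5),(165+193/3.5,105+185/3.5)]}
for i,k in enumerate(N):
    f=lambda P:np.concatenate([proj(n,P[None])[0]-O[n][i] for n in O])
    r=least_squares(f,[.5,0,.15]);d=r.x-[q[0],q[1],0]
    print(k,(np.array([c*d[0]+s*d[1],-s*d[0]+c*d[1],d[2]])*1e3).round(1),r.fun.round(1))
```

```text
Lp [-43.9  59.4 158.4] [-0.1  0.  -0.1 -0. ]
Lb [-84.8 181.9 153.8] [-0.1  0.1 -0.2 -0. ]
Rp [-45.  -55.8 166.1] [-0.  0. -0. -0.]
Rb [ -85.8 -178.4  152.1] [-0.2  0.1 -0.3 -0.1]
Lg [ -0.9 232.  154.4] [-0.1  0.1 -0.1 -0. ]
Rg [  -1.5 -231.8  151.4] [-0.8  0.4 -1.2 -0.4]
Lf [ -0.2 102.5 146.1] [-0.5  0.3 -0.7 -0.1]
Rf [ -1.4 -98.9 152.7] [-0.3  0.2 -0.5 -0.1]
```

The pose fits well; only the balls sit about 8 mm closer in than stated. I'll press with the -x side of the shut fingers, at z 0.13. Next I work out the moves.

```bash
cat >> h.py <<'E'
from scipy.spatial.transform import Rotation as R
Q=np.load("q.npy") if __import__("os").path.exists("q.npy") else None
def pose(s,a,g,z=.13):
    p=toW(Q,[ball(s,a,.095,-.016-g)])[0]; p[2]=z; th=Q[2]+s*(.32-a)+np.pi
    x=[np.cos(th),np.sin(th),0]; return p,R.from_matrix(np.c_[x,np.cross([0,0,-1],x),[0,0,-1]])
def delta(p0,M0,p1,M1):
    return (M0.inv().apply(p1-p0)*1e3).round(1).tolist(),(M0.inv()*M1).as_rotvec().round(3).tolist()
def cur():
    s=telemetry.get_state();w=s["orientation"];return np.array(s["tcp_pos"]),R.from_quat([*w[1:],w[0]])
E
python3 - <<'E'
from h import *
p,M=cur(); a=pose(1,0,.03,.22); print("hover",a[0],delta(p,M,*a))
b=pose(1,0,.03)
for ang,g in ((0,.03),(0,0),(.09,0),(.18,0),(.27,0),(.36,0),(.36,-.005)): print(ang,g,delta(*b,*pose(1,ang,g)))
E
```

```text
hover [0.48289876 0.11130698 0.22      ] ([493.1, -525.9, 11.4], [0.0, -0.002, -3.001])
0 0.03 ([0.0, 0.0, 0.0], [0.0, 0.0, 0.0])
0 0 ([-30.0, -0.0, 0.0], [0.0, 0.0, 0.0])
0.09 0 ([-38.6, 1.1, 0.0], [0.0, 0.0, 0.09])
0.18 0 ([-47.3, 1.3, 0.0], [0.0, 0.0, 0.18])
0.27 0 ([-55.9, 0.8, 0.0], [0.0, 0.0, 0.27])
0.36 0 ([-64.5, -0.5, 0.0], [0.0, 0.0, 0.36])
0.36 -0.005 ([-69.2, -2.2, 0.0], [0.0, 0.0, 0.36])
```

>>> step_arm --moves '[[[165,-175,4],[0,0,-1.0],0],[[165,-175,4],[0,0,-1.0],0],[[165,-175,4],[0,0,-1.0],0],[[165,-175,4],[0,0,-1.0],0],[[165,-175,4],[0,0,-1.0],0],[[165,-175,4],[0,0,-1.0],0],[[165,-175,4],[0,0,-1.0],0],[[165,-175,4],[0,0,-1.0],0]]'

```text
clock: 0.77
tcp_pos: [0.2846, -0.3242, 0.2273]
orientation: [-0.0, 0.785, 0.619, 0.0]
wrist_force: [0.4, -1.5, -0.3]
finger_gap: 0.0
grip_force: 0.0
```

Run:
```python
from h import *
print(delta(*cur(),*pose(1,0,.03,.22)))
```

```text
([469.8, 90.9, 7.4], [0.0, -0.0, -1.992])
```

>>> step_arm --moves '[[[470,91,7],[0,0,-1.99],0],[[470,91,7],[0,0,-1.99],0],[[470,91,7],[0,0,-1.99],0],[[470,91,7],[0,0,-1.99],0],[[470,91,7],[0,0,-1.99],0],[[470,91,7],[0,0,-1.99],0],[[470,91,7],[0,0,-1.99],0],[[470,91,7],[0,0,-1.99],0]]'

```text
clock: 1.43
tcp_pos: [0.4253, -0.0224, 0.2223]
orientation: [0.0, 0.394, 0.919, -0.0]
wrist_force: [0.4, -1.6, 0.5]
finger_gap: -0.0003
grip_force: 0.0
```

Run:
```python
from h import *
print(delta(*cur(),*pose(1,0,.03,.22)))
```

```text
([57.2, 133.9, 2.3], [-0.0, 0.0, -0.995])
```

>>> step_arm --moves '[[[57,134,2],[0,0,-0.995],0],[[57,134,2],[0,0,-0.995],0],[[57,134,2],[0,0,-0.995],0],[[57,134,2],[0,0,-0.995],0],[[57,134,2],[0,0,-0.995],0],[[57,134,2],[0,0,-0.995],0],[[57,134,2],[0,0,-0.995],0],[[57,134,2],[0,0,-0.995],0]]'

```text
clock: 2.1
tcp_pos: [0.4835, 0.1092, 0.2198]
orientation: [-0.001, -0.093, 0.996, -0.0]
wrist_force: [0.7, 0.0, -0.2]
finger_gap: 0.0001
grip_force: 0.0
```

Run:
```python
from h import *
import cv2
print(delta(*cur(),*pose(1,0,.03,.13)), telemetry.get_state()["wrist_force"])
im=imaging.read_camera("wrist").copy()
for s in (1,-1):
    P=np.array([ball(s,0,.02,-.005),ball(s,0,.118,-.005)])+[0,0,.009]
    u=proj("wrist",toW(Q,P)).round().astype(int); print(u.tolist())
    cv2.line(im,u[0].tolist(),u[1].tolist(),(255,0,0),1)
cv2.imwrite("pics/w1.png",im[:,:,::-1])
```

```text
([0.0, 2.2, 89.8], [0.0, -0.001, 0.001]) [ 0.70149514  0.00093243 -0.20194037]
[[154, 290], [313, 291]]
[[-99, 216], [-277, 111]]
```

View pics/w1.png

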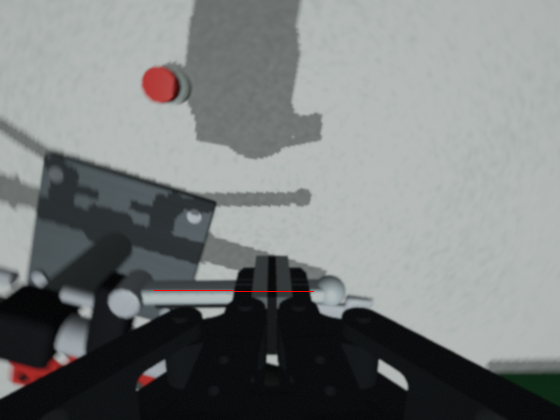

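The wrist view shows the left blade running level at row 294, from its pivot (124,302) to the ball (330,290). Its outer edge is about 4 mm nearer than the model line at row 291, and the fingers at column 270 are clear of it. I'll go down now.

>>> step_arm --moves '[[[0,2,40],[0,0,0],0],[[0,2,75],[0,0,0],0],[[0,2,90],[0,0,0],0],[[0,2,90],[0,0,0],0],[[-10,2,90],[0,0,0],0],[[-18,2,90],[0,0,0],0],[[-20,2,90],[0,0,0],0],[[-20,2,90],[0,0,0],0]]'

```text
clock: 2.82
tcp_pos: [0.5057, 0.1144, 0.132]
orientation: [0.002, -0.089, 0.996, -0.0]
wrist_force: [-0.0, -0.4, -0.6]
finger_gap: 0.0002
grip_force: 0.0
```

Run:
```python
from h import *
for a in (0,.1,.2,.3,.36): print(delta(*cur(),*pose(1,a,.0)))
```

```text
([-7.0, 1.2, 2.0], [-0.001, 0.004, -0.007])
([-16.6, 2.3, 2.0], [-0.0, 0.004, 0.093])
([-26.2, 2.6, 2.1], [-0.0, 0.004, 0.193])
([-35.8, 1.8, 2.1], [0.0, 0.004, 0.293])
([-41.5, 0.9, 2.1], [0.0, 0.004, 0.353])
```

>>> step_arm --moves '[[[-4,0,0],[0,0,0],0],[[-8,0,0],[0,0,0.0],0],[[-12,1,0],[0,0,0.04],0],[[-16,1,0],[0,0,0.08],0],[[-20,2,0],[0,0,0.12],0],[[-23,2,0],[0,0,0.15],0],[[-26,2,0],[0,0,0.18],0],[[-26,2,0],[0,0,0.18],0]]'

```text
clock: 3.48
tcp_pos: [0.5271, 0.1205, 0.1306]
orientation: [-0.001, 0.002, 1.0, -0.0]
wrist_force: [-5.5, -1.8, 4.7]
finger_gap: 0.0001
grip_force: 2.9
```

Run:
```python
from h import *
for a in (.2,.3,.36): print(delta(*cur(),*pose(1,a,.0)))
```

```text
([-3.9, 1.1, 0.6], [-0.001, -0.003, 0.012])
([-13.5, 2.1, 0.5], [-0.001, -0.003, 0.112])
([-19.3, 2.2, 0.5], [-0.001, -0.003, 0.172])
```

>>> step_arm --moves '[[[-4,0,0],[0,0,0.04],0],[[-8,0,0],[0,0,0.08],0],[[-11,1,0],[0,0,0.11],0],[[-13,1,0],[0,0,0.14],0],[[-15,1,0],[0,0,0.16],0],[[-15,1,0],[0,0,0.16],0]]'

```text
clock: 3.98
tcp_pos: [0.5413, 0.1223, 0.1306]
orientation: [-0.002, 0.081, 0.997, 0.0]
wrist_force: [-7.0, 1.0, 4.1]
finger_gap: -0.0001
grip_force: 3.7
```

Run:
```python
from h import *
import cv2
for a in (.3,.36): print(delta(*cur(),*pose(1,a,.0)))
im=imaging.read_camera("wrist");cv2.imwrite("pics/w2.png",im[:,:,::-1]);print(telemetry.get_state()["wrist_force"])
```

```text
([0.8, 0.2, 0.6], [0.0, -0.004, -0.047])
([-4.9, 1.3, 0.5], [-0.0, -0.004, 0.013])
[-7.01469807  0.87275504  5.30063482]
```

View pics/w2.png

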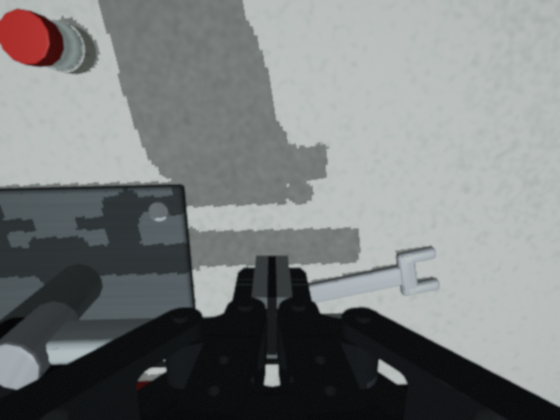

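The lever is hidden behind the fingers and nothing else is close. The force is 7 N, so it isn't on the stop yet. I'll press on in small steps.

>>> step_arm --moves '[[[-2,0,0],[0,0,0.01],0],[[-4,0,0],[0,0,0.01],0],[[-4,0,0],[0,0,0.01],0]]'

```text
clock: 4.28
tcp_pos: [0.545, 0.122, 0.1305]
orientation: [-0.002, 0.085, 0.996, 0.0]
wrist_force: [-7.0, 3.1, 6.1]
finger_gap: -0.0005
grip_force: 4.0
```

>>> step_arm --moves '[[[-2,0,0],[0,0,0],0],[[-3,0,0],[0,0,0],0],[[-3,0,0],[0,0,0],0]]'

```text
clock: 4.53
tcp_pos: [0.5459, 0.1219, 0.1305]
orientation: [-0.004, 0.085, 0.996, 0.001]
wrist_force: [-12.2, 3.5, 8.9]
finger_gap: -0.0003
grip_force: 6.6
```

The force rose while the motion nearly stopped, so the lever is on its stop. I'll press slightly firmer and hold.

>>> step_arm --moves '[[[-1,0,0],[0,0,0],0],[[-1.5,0,0],[0,0,0],0],[[-1.5,0,0],[0,0,0],0]]'

```text
clock: 4.78
tcp_pos: [0.5459, 0.1218, 0.1304]
orientation: [-0.005, 0.085, 0.996, 0.001]
wrist_force: [-16.1, 3.6, 11.3]
finger_gap: -0.0005
grip_force: 8.6
```

>>> step_arm --moves '[[[0,0,0],[0,0,0],0],[[0,0,0],[0,0,0],0],[[0,0,0],[0,0,0],0],[[0,0,0],[0,0,0],0],[[0,0,0],[0,0,0],0],[[0,0,0],[0,0,0],0],[[0,0,0],[0,0,0],0],[[0,0,0],[0,0,0],0]]'

```text
clock: 5.45
tcp_pos: [0.5459, 0.1218, 0.1304]
orientation: [-0.005, 0.085, 0.996, 0.001]
wrist_force: [-16.7, 4.0, 11.1]
finger_gap: 0.0
grip_force: 8.5
```

Run:
```python
from h import *
for a,g in ((.36,0),(.27,0),(.18,0),(.09,0),(0,0),(0,.04)): print(delta(*cur(),*pose(1,a,g)))
```

```text
([-0.3, 0.9, 0.4], [0.0, -0.01, 0.005])
([8.2, -0.8, 0.5], [0.001, -0.01, -0.085])
([16.5, -3.4, 0.6], [0.001, -0.01, -0.175])
([24.5, -6.6, 0.7], [0.002, -0.01, -0.265])
([32.2, -10.6, 0.8], [0.002, -0.01, -0.355])
([69.7, -24.5, 1.1], [0.002, -0.01, -0.355])
```

>>> step_arm --moves '[[[0,0,0],[0,0,0],0],[[0,0,0],[0,0,0],0],[[0,0,0],[0,0,0],0],[[0,0,0],[0,0,0],0],[[8,-1,0],[0,0,-0.085],0],[[16,-3,0],[0,0,-0.175],0],[[24,-6,0],[0,0,-0.265],0],[[33,-10,0],[0,0,-0.355],0]]'

```text
clock: 6.12
tcp_pos: [0.5154, 0.1167, 0.1304]
orientation: [-0.002, -0.094, 0.996, 0.0]
wrist_force: [-4.7, -0.0, 3.6]
finger_gap: -0.0001
grip_force: 2.3
```

>>> step_arm --moves '[[[10,0,0],[0,0,0],0],[[20,0,0],[0,0,0],0],[[35,0,0],[0,0,0],0],[[45,0,0],[0,0,0],0],[[45,0,-30],[0,0,0],0],[[45,0,-65],[0,0,0],0],[[45,0,-90],[0,0,0],0],[[45,0,-90],[0,0,0],0]]'

```text
clock: 6.78
tcp_pos: [0.4763, 0.1081, 0.2261]
orientation: [0.005, -0.091, 0.996, -0.0]
wrist_force: [1.1, -0.3, -0.5]
finger_gap: -0.0002
grip_force: 0.0
```

Run:
```python
from h import *
import cv2
a=imaging.read_camera("top")[160:290,165:475]
cv2.imwrite("pics/t2.png",cv2.resize(a,None,fx=2.5,fy=2.5,interpolation=2)[:,:,::-1])
print(delta(*cur(),*pose(-1,0,.03,.22)),pose(-1,0,.03)[0])
```

```text
([75.5, -252.2, 3.3], [0.001, 0.007, 0.637]) [ 0.44682915 -0.15366387  0.13      ]
```

View pics/t2.png

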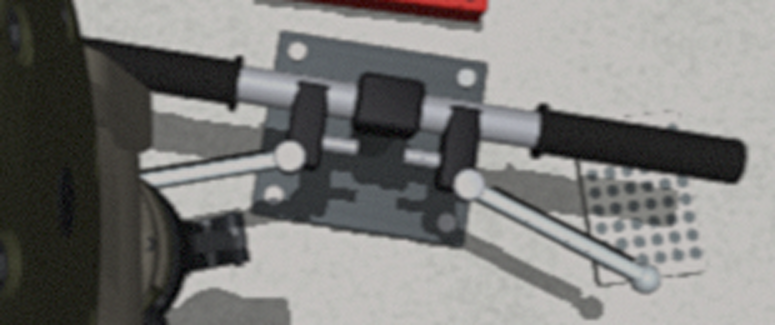

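The left blade is back in its original line, from pivot (290,156) to where the arm hides it at (150,180). Everything else is unmoved. Now the right lever.

>>> step_arm --moves '[[[75,-252,3],[0,0,0.637],0],[[75,-252,3],[0,0,0.637],0],[[75,-252,3],[0,0,0.637],0],[[75,-252,3],[0,0,0.637],0],[[75,-252,3],[0,0,0.637],0],[[75,-252,3],[0,0,0.637],0],[[75,-252,3],[0,0,0.637],0],[[75,-252,3],[0,0,0.637],0]]'

```text
clock: 7.5
tcp_pos: [0.4446, -0.1566, 0.216]
orientation: [-0.001, 0.228, 0.974, -0.0]
wrist_force: [-0.4, 0.2, 0.1]
finger_gap: 0.0001
grip_force: 0.0
```

Run:
```python
from h import *
print(delta(*cur(),*pose(-1,0,.03,.13)))
for a in (.36,.3,.2,.1,0): print(delta(*pose(-1,0,.01),*pose(-1,a,0)))
```

```text
([-0.7, 3.7, 86.0], [-0.001, -0.001, -0.005])
([-44.5, 0.5, 0.0], [0.0, 0.0, -0.36])
([-38.8, -0.5, 0.0], [0.0, 0.0, -0.3])
([-29.2, -1.3, 0.0], [0.0, 0.0, -0.2])
([-19.6, -1.1, 0.0], [0.0, 0.0, -0.1])
([-10.0, 0.0, 0.0], [0.0, 0.0, 0.0])
```

>>> step_arm --moves '[[[0,4,40],[0,0,0],0],[[0,4,75],[0,0,0],0],[[0,4,86],[0,0,0],0],[[0,4,86],[0,0,0],0],[[-10,4,86],[0,0,0],0],[[-18,4,86],[0,0,0],0],[[-20,4,86],[0,0,0],0],[[-20,4,86],[0,0,0],0]]'

```text
clock: 8.17
tcp_pos: [0.4673, -0.1595, 0.1328]
orientation: [0.002, 0.225, 0.974, -0.0]
wrist_force: [0.7, 0.4, 0.2]
finger_gap: 0.0003
grip_force: 0.0
```

Run:
```python
from h import *
for a in (0,.1,.2,.3,.36): print(delta(*cur(),*pose(-1,a,.0)))
```

```text
([-9.0, -3.8, 2.8], [-0.0, 0.003, 0.002])
([-18.6, -4.9, 2.8], [-0.0, 0.003, -0.098])
([-28.2, -5.1, 2.9], [-0.001, 0.003, -0.198])
([-37.8, -4.3, 2.9], [-0.001, 0.003, -0.298])
([-43.5, -3.4, 2.9], [-0.001, 0.003, -0.358])
```

>>> step_arm --moves '[[[-4,-4,0],[0,0,0],0],[[-8,-4,0],[0,0,0.0],0],[[-12,-5,0],[0,0,-0.04],0],[[-16,-5,0],[0,0,-0.08],0],[[-20,-5,0],[0,0,-0.12],0],[[-23,-5,0],[0,0,-0.15],0],[[-26,-5,0],[0,0,-0.18],0],[[-26,-5,0],[0,0,-0.18],0]]'

```text
clock: 8.83
tcp_pos: [0.4851, -0.175, 0.1316]
orientation: [-0.001, 0.136, 0.991, -0.001]
wrist_force: [-6.1, -0.7, 4.5]
finger_gap: -0.0001
grip_force: 2.9
```

Run:
```python
from h import *
for a in (.2,.3,.36): print(delta(*cur(),*pose(-1,a,.0)))
```

```text
([-5.6, 0.1, 1.6], [-0.001, -0.003, -0.018])
([-15.2, -0.8, 1.6], [-0.001, -0.003, -0.118])
([-20.9, -1.0, 1.6], [-0.001, -0.003, -0.178])
```

>>> step_arm --moves '[[[-4,0,0],[0,0,-0.04],0],[[-8,0,0],[0,0,-0.08],0],[[-11,0,0],[0,0,-0.11],0],[[-13,-1,0],[0,0,-0.14],0],[[-16,-1,0],[0,0,-0.17],0],[[-16,-1,0],[0,0,-0.17],0]]'

```text
clock: 9.33
tcp_pos: [0.4995, -0.1804, 0.1314]
orientation: [-0.002, 0.052, 0.999, -0.001]
wrist_force: [-7.1, -1.0, 4.3]
finger_gap: -0.0003
grip_force: 3.6
```

>>> step_arm --moves '[[[-2,0,0],[0,0,-0.01],0],[[-4,0,0],[0,0,-0.01],0],[[-4,0,0],[0,0,-0.01],0]]'

```text
clock: 9.58
tcp_pos: [0.5032, -0.1811, 0.1314]
orientation: [-0.002, 0.048, 0.999, -0.001]
wrist_force: [-8.0, -2.3, 4.1]
finger_gap: -0.0002
grip_force: 3.9
```

>>> step_arm --moves '[[[-2,0,0],[0,0,0],0],[[-3,0,0],[0,0,0],0],[[-3,0,0],[0,0,0],0]]'

```text
clock: 9.83
tcp_pos: [0.5038, -0.1812, 0.1314]
orientation: [-0.005, 0.048, 0.999, -0.001]
wrist_force: [-15.4, -3.3, 9.0]
finger_gap: -0.0
grip_force: 7.2
```

On the stop here as well, so I'll add a little and hold.

>>> step_arm --moves '[[[-0.5,0,0],[0,0,0],0],[[-0.5,0,0],[0,0,0],0],[[-0.5,0,0],[0,0,0],0],[[-0.5,0,0],[0,0,0],0],[[-0.5,0,0],[0,0,0],0],[[-0.5,0,0],[0,0,0],0],[[-0.5,0,0],[0,0,0],0],[[-0.5,0,0],[0,0,0],0]]'

```text
clock: 10.5
tcp_pos: [0.5039, -0.1812, 0.1313]
orientation: [-0.005, 0.048, 0.999, -0.001]
wrist_force: [-15.7, -3.6, 8.3]
finger_gap: -0.0004
grip_force: 7.8
```

Run:
```python
from h import *
for a,g in ((.36,0),(.27,0),(.18,0),(.09,0),(0,0),(0,.04)): print(delta(*cur(),*pose(-1,a,g)))
```

```text
([-1.1, -0.3, 1.3], [-0.003, -0.01, -0.001])
([7.3, 1.5, 1.4], [-0.003, -0.009, 0.089])
([15.6, 4.1, 1.5], [-0.003, -0.009, 0.179])
([23.6, 7.4, 1.6], [-0.004, -0.009, 0.269])
([31.3, 11.4, 1.6], [-0.004, -0.009, 0.359])
([68.8, 25.4, 1.9], [-0.004, -0.009, 0.359])
```

>>> step_arm --moves '[[[0,0,0],[0,0,0],0],[[0,0,0],[0,0,0],0],[[0,0,0],[0,0,0],0],[[0,0,0],[0,0,0],0],[[8,1,0],[0,0,0.085],0],[[16,4,0],[0,0,0.175],0],[[24,7,0],[0,0,0.265],0],[[33,11,0],[0,0,0.355],0]]'

```text
clock: 11.17
tcp_pos: [0.4747, -0.1671, 0.1312]
orientation: [-0.002, 0.225, 0.974, -0.001]
wrist_force: [-5.4, -1.1, 2.2]
finger_gap: -0.0001
grip_force: 2.3
```

>>> step_arm --moves '[[[10,0,0],[0,0,0],0],[[20,0,0],[0,0,0],0],[[35,0,0],[0,0,0],0],[[45,0,0],[0,0,0],0],[[45,0,-30],[0,0,0],0],[[45,0,-65],[0,0,0],0],[[45,0,-90],[0,0,0],0],[[45,0,-90],[0,0,0],0]]'

```text
clock: 11.83
tcp_pos: [0.4393, -0.1483, 0.227]
orientation: [0.005, 0.222, 0.975, -0.001]
wrist_force: [1.3, -0.8, 0.8]
finger_gap: 0.0
grip_force: 0.0
```

>>> step_arm --moves '[[[0,0,-5],[0,0,0],0],[[0,0,-5],[0,0,0],0],[[0,0,-5],[0,0,0],0],[[0,0,-5],[0,0,0],0]]'

```text
clock: 12.17
tcp_pos: [0.436, -0.1466, 0.2252]
orientation: [-0.001, 0.222, 0.975, 0.0]
wrist_force: [-0.3, -0.1, -0.0]
finger_gap: -0.0001
grip_force: 0.0
```

Run:
```python
from workcell import imaging
import cv2
cv2.imwrite("pics/s3.png",imaging.read_camera("scene")[:,:,::-1])
```

```text
(no output)
```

View pics/s3.png

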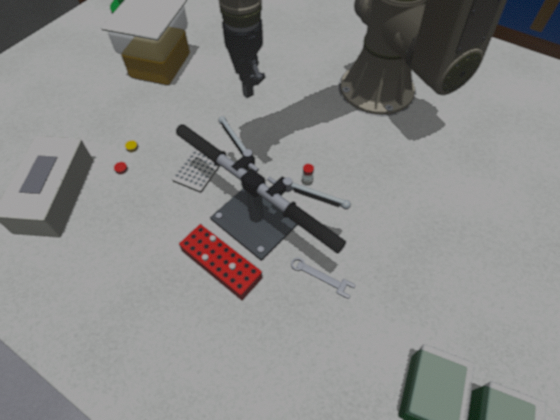

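Both levers are fully out again, with balls at (347,204) and (223,121) as at the start. All the loose items are in place and the arm is clear.

```bash
python3 -c "
from workcell import env
print(env.hand_in())"
```

```text
the job is handed in; nothing more can be done
None
```

I pressed the left lever and then the right onto its stop at about 16–17 N along the bar's x direction, held each for about 1.2 s and let it spring fully out. The loose items stayed where they were, and I handed the job in at about 12 s on the robot's clock.

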